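Unlatch the coin counter's drawer and hold the key turned

ROBOT

A 6-joint arm with a two-finger parallel gripper is mounted at the origin on the work surface. World frame = base frame: x ahead of the robot, y to its left, z up, the work surface at z = 0. Lengths are in m, angles in rad, forces in N, time in s.
With the tool pointing down it reaches from about 0.375 to 0.9 m from the base axis. Payload 3.1 kg.
Tool frame: the origin (TCP) lies at the centre of the arm's flange, where the gripper is bolted on; the fingertips stand robot.tip_extent ahead of it and the grasp point (between the pads) lies 164 mm ahead of it (robot.tip_extent is the distance from the TCP to the fingertips, in m); z points along the fingers, y is the line along which they close (so a half turn about z gives the same grasp; the last joint's range is limited). The gripper opens to 87 mm and grips with 3 to 60 N. Pads are 19 mm wide; open, the fingers measure 117 mm over their backs; the gripper's body (75 mm by 190 mm) begins 51 mm behind the grasp point.
Start: joints at [1.155, 0.527, 1.433, -0, 1.181, -0.178], TCP at [0.147, 0.608, 0.405] pointing down, gripper open.
Joint ranges: [-3.08, 3.08], [-0.75, 2.2], [0.22, 2.44], [-1.43, 4.57], [0, 2.65], [-2.85, 2.85]. Speed limits (rad/s): [2.79, 2.79, 3.14, 3.14, 3.14, 3.14].

INTERFACE

Orientations are given as a unit quaternion [x, y, z, w].
In Python, from rig import get_obs, camera, hand_in, cut_out, robot gives the robot as it stands.
- The arm moves only by the tool step_arm, never from a script. Its argument "rows" is a list of rows, each a list of 6 numbers: the shift along the world's x, y, z in m, then the turn, a rotation vector about the world's x, y, z in degrees. A call has 1 to 12 rows; each row shifts and turns the commanded pose from where the row before left it; what a row does not reach is not made up. A row lasts 1/8 s, in which the tool goes at most 62.5 mm and 10.7 degrees, less where a joint would pass 70% of its speed; a pose out of reach is approached as far as the arm can. A call is refused whole if a number of a shift passes 0.0625 or a number of a turn 10.7, either way. A call with a gripper value outside its range is refused whole. "jaw" is the finger opening in m, from 0 to 0.087, set as the call begins (left out, the last holds). The fingers move at their own pace and stop on an object; "squeeze" is the grip in N (left out, the last holds). Time passes only in rows, so rows that do not move let the fingers close. It gives the time, the measured TCP pose, the force, the opening and the grip force at its end, in the units of the state.
- get_obs(): the state, without advancing time (a new reading comes with each control period).
- camera(name): name is "scene" or "top" or "wrist"; returns a dict with "pixels" (400x640x3 uint8, blue, green, red), "depth" (400x640 float32, m along the optical axis (not along the pixel's ray), 0 where there is no reading), "fov_y" (degrees; the focal length in pixels is half the picture's height over the tangent of half this angle, whatever the lens; pixels are square), "cx", "cy" (the principal point, pixels), "k1" (the pictures are not rectified: a ray, as slopes to the right and down, at radius r is drawn at 1 + k1 r^2 times it, then the intrinsics apply), "extrinsics" (4x4, takes a point from camera to world coordinates); the wrist camera has in their place "mount" (4x4, takes a point from camera to tool coordinates, whose origin is the TCP and whose axes are the flange's). Camera axes: x right, y up, looking along -z (the intrinsics and any distortion apply to the point x, -y, -z); pixel columns grow to the right and rows downward; lengths in m; the calibration is good to about 2 mm. A picture is of the moment at which its call begins: read the wrist's pose just before it.
- hand_in(): hands the job in; it is judged then, once.
Trained networks look in the newest picture that a camera, given by its name, has taken for a name from the list of things; names that differ only in an ending like _2 or _b are one class to them, and where a whole thing is asked for, a point or a joint stands for the part that bears it (a point fixed in the world has none). Each returns a list of dicts, best first, with "confidence" (0 to 1); they miss things now and then, are a little off and sometimes report something else, mostly with a low value. They report only what shows in the picture. A call takes as long as a camera call. They do not tell look-alikes from the thing itself.
- cut_out(label, camera): "region" (400x640 bool, what is visible of it) and "extent" ([centre column, centre row, width, height] in pixels, round what is visible of it).
The state is a dict: "time": time; "q": joint angles; "joint_velocities": joint speeds; "joint_torque": joint torques, N m; "position": TCP position; "tool_rot": TCP orientation; "ft_force": force on the tool from outside, world axes, zero at the start; "moment": the same for the moment, N m; "grip_width": finger opening in m; "grip_force": force on a finger pad.
Only numpy, scipy, OpenCV 4.12 (cv2) and the standard library are available. Lean on these libraries where they do the work, as an engineer would, in place of code of your own. Each camera call takes 0.05 s, during which the arm holds its last target. There are 200 camera calls.

TASK

Unlatch the coin counter's drawer for emptying: slide the selector grip on its deck all the way to the stop at the hopper end, which uncovers the keyhole, then take the key with the solid rectangular bow from the key block and work it straight down past the sticky pins until its collar sits on the brass lock plate. Turn the key a quarter turn clockwise (seen from above) to its stop and finish there still gripping it, because a spring turns it back the moment it is let go. Leave the crank, the two other keys and everything else on the desk as they are.

Things in the scene. Friction and masses are not known exactly. Their poses are not given: they have to be found in the camera images.
- coin_counter: Black cast-iron coin counter fixed to the desk, foot 224 x 424 mm; origin at the centre of its underside, x from its front (drawer side, nearest the robot) to its back, y along its length towards the hopper, z up. Flat deck 100 mm above the desk with slide and lock; at the +y end a round steel hopper bowl, radius 70 mm, centre at y = 140 mm, rim 166 mm above the desk.
- slide_grip (a point): Middle of the top of the upright selector grip, 143 mm above the desk, axes as the counter's: a black ribbed block 14 mm along x, 18 mm along y, 35 mm tall. It stands on a thin steel plate, 36 x 110 mm, top 108 mm above the desk, that covers the keyhole until slid away. Guide rails, tops 108 mm above the desk, run 19.5 to 25.5 mm either side of the grip's middle line.
- selector (a joint): Selector slide, m: 0 to 0.065, grows towards the hopper (+y of the counter). It starts between 0 and 0.02 and reads 0.065 at its end stop. It stays where it is left; about 3 to 4 N of friction.
- keyhole (a point): Middle of the keyhole mouth, on top of the 44 mm square, 8 mm thick brass lock plate, 103 mm above the desk, at y = -125 mm of the counter; axes as the counter's. The hole is 21 mm long along x and 8 mm wide along y. The key can turn only when its tip is 28 mm or more below the mouth; seated on its collar it is 32 mm below.
- lock_pins (a point): Hidden point in the keyway, 15.5 mm below the keyhole mouth. Below the lock plate the plug's keyway is 19.5 x 6.5 mm, open to 35 mm below the mouth. Two round-headed side pins stick; the key's tip catches at about 14 and 23 mm below the mouth. A straight push needs 8 to 20 N; backing off 2 mm, rocking the key slightly about z (0.04 rad) and pushing again passes at about 10 N.
- plug (a joint): Lock plug, rad: 0 at rest (keyway in line with the keyhole), grows clockwise seen from above to 1.5 at its stop. A spring turns it back with about 0.02 N m at 0 and 0.11 N m at the stop. Only the key turns it; the key has up to about 0.1 rad of play in the keyway, so the key turns slightly more than the plug.
- key: The steel key to use, 76 mm long, 60 g, upright in any one of the key block's three slots, tip 13 mm above the desk. Origin at the tip, z up towards the bow. Blade 18 mm wide (x), 5 mm thick (y), round-nosed, up to 20 mm; round neck to 32 mm; collar 26 mm across, 32 to 36 mm; stem to 48 mm; solid flat rectangular bow 48 to 76 mm. The same after a half turn about z.
- key_bow (a point): Middle of the key's bow, 62 mm above the tip, axes as the key's: bow 32 mm wide (x), 9 mm thick (y), 28 mm tall; pinch it across its thickness.
- key_block: Dark oak key block fixed to the desk, 190 mm (x) by 60 mm (y), 45 mm tall; origin at the centre of its underside. Three slots 21 by 8 mm, long side along x, at x = -60, 0 and 60 mm, each with one upright key whose blade lies along x.
- hoop_key: Another steel key in the block, with an open round hoop as bow; leave it.
- tee_key: Another steel key in the block, with a round crossbar as bow; leave it.
- crank (a joint): Crank at the hopper end of the counter, rad, 0 as it stands; leave it.
- farthing: Copper farthing lying on the desk, 20 mm across, 3 mm thick; origin under its centre; leave it.
- jar_lid: Round green glass jar lid with a knob, 84 mm across, 34 mm tall; origin under its centre; leave it.
- cup_weights: Brass set of nested cup weights, 58 mm across, 42 mm tall; origin under its centre; leave it.
- loupe: Black loupe standing on the desk, 38 mm across, 30 mm tall; origin under its centre; leave it.
Not all that is in view belongs to the job. Leave any orange look-alike of the key alone.

How it is judged:
On the way, in this order (a step that is already met when the one before it is completed fails the run):
1. the selector slide is at its end stop (value of joint selector above 0.062 m), for 0.2 s.
2. the key is fully in the keyhole, not yet turned (z of key in the frame of keyhole below -0.0285 m and horizontal distance between key and keyhole below 0.004 m and value of joint plug below 0.5 rad), for 0.1 s.
3. the key has turned the plug a quarter turn to its stop (value of joint plug above 1.3 rad), for 0.3 s.
At the end, for the whole second after the job is handed in: The program ends with the fingers gripping the key (over 2 N) fully in the lock (tip at least 27 mm below the keyhole mouth, within 5 mm of its axis, upright within 0.15 rad), the plug held still, turned to 1.25 rad or more (stop at 1.5), and the selector slide at its end stop (0.060 m or more) (value of joint plug above 1.25 rad and value of joint selector above 0.06 m and z of key in the frame of keyhole below -0.027 m and horizontal distance between key and keyhole below 0.005 m and angle between key's own z axis and vertical below 0.15 rad and contact force between the fingers and key above 2 N and angular speed of key below 0.5 rad/s); the arm keeps its last pose, push and grip.
It fails at once if another key is disturbed (distance of any of hoop_key, tee_key from where it was at the start of the episode above 0.02 m).
It fails at once if a bystander is disturbed (distance of any of farthing, jar_lid, cup_weights, loupe from where it was at the start of the episode above 0.02 m).
It fails at once if the crank is turned (value of joint crank above 0.3 rad or value of joint crank below -0.3 rad).
It also fails if it takes over 61 s, if anything falls off the work surface, if the arm or the gripper's body presses on something with over 40 N, if the wrist force passes 120 N, or if a joint passes its speed limit or range.

## Working session

There is one attempt and no reset: what is moved stays moved. The work goes in short steps, Python scripts to look and compute and a tool call to move; the robot and the scene stay as the last step left them, time stands still between calls to the robot, and variables do not carry over. Pictures are saved under pics/ and viewed, at most 10 in all, crops included, and the job is handed in when it is done.

Besides the shell and the picture viewer there is one more tool, called after "Request:" by a JSON object that holds its "name" and its "arguments", one argument or row to a line. step_arm: Moves the arm, as the interface text tells. Its arguments: {"type":"object","properties":{"rows":{"type":"array"},"jaw":{"type":"number"},"squeeze":{"type":"number"}},"required":["rows"]}

```bash
mkdir -p pics
cat > h.py <<'E'
import numpy as np, cv2
from rig import get_obs, camera, hand_in, cut_out, robot
from scipy.spatial.transform import Rotation as R
def ext(c,o=None):
    if 'extrinsics' in c: return np.array(c['extrinsics'])
    T=np.eye(4); T[:3,:3]=R.from_quat(o['tool_rot']).as_matrix(); T[:3,3]=o['position']
    return T@np.array(c['mount'])
def K(c):
    f=200/np.tan(np.radians(c['fov_y'])/2)
    return np.array([[f,0,c['cx']],[0,f,c['cy']],[0,0,1.]]),np.array([c['k1'],0,0,0.])
def rays(c,uv):
    k,d=K(c); return cv2.undistortPoints(np.array(uv,float).reshape(-1,1,2),k,d,None,None,None)[:,0] if 0 else cv2.undistortPoints(np.array(uv,float).reshape(-1,1,2),k,d)[:,0]
def pts(c,uv,o=None):
    uv=np.array(uv,float).reshape(-1,2); s=rays(c,uv)
    z=c['depth'][uv[:,1].round().astype(int).clip(0,399),uv[:,0].round().astype(int).clip(0,639)]
    P=np.c_[s[:,0]*z,-s[:,1]*z,-z]; T=ext(c,o)
    return P@T[:3,:3].T+T[:3,3]
def atz(c,uv,h,o=None):
    s=rays(c,uv); T=ext(c,o); d=np.c_[s[:,0],-s[:,1],-np.ones(len(s))]@T[:3,:3].T
    return T[:3,3]+d*((h-T[2,3])/d[:,2])[:,None]
def proj(c,P,o=None):
    T=np.linalg.inv(ext(c,o)); p=np.atleast_2d(P)@T[:3,:3].T+T[:3,3]; p=p*[1,-1,-1]
    k,d=K(c); return cv2.projectPoints(p,np.zeros(3),np.zeros(3),k,d)[0][:,0]
def cloud(c,reg,o=None):
    v,u=np.nonzero(reg&(c['depth']>0)); return pts(c,np.c_[u,v],o)
E
python3 - <<'E'
from h import *
print(robot.tip_extent, get_obs())
for n in ['top','scene']:
    c=camera(n); cv2.imwrite(f'pics/{n}1.png',c['pixels'])
    for l in ['coin_counter','slide_grip','keyhole','key','key_block','hoop_key','tee_key','crank','jar_lid','cup_weights','loupe','farthing']:
        for r in cut_out(l,n)[:3]:
            P=cloud(c,r['region'])
            print(n,l,round(r['confidence'],2),np.round(r['extent']),np.median(P,0).round(3) if len(P) else None, P[:,2].max().round(3) if len(P) else None)
E
```

```text
0.1822 {'time': 0.0, 'q': array([ 1.15549844e+00,  5.28441402e-01,  1.43389561e+00, -4.31090096e-05,
        1.18135270e+00, -1.78469321e-01]), 'joint_velocities': array([-0.00109007, -0.00063279, -0.00068797, -0.00119425, -0.00207077,
       -0.00035454]), 'joint_torque': array([-5.23045983e-04, -4.40034628e+01, -1.76596731e+01,  6.34554913e-02,
        5.82012499e-02, -1.61923731e-04]), 'position': array([0.146456  , 0.60724789, 0.40378855]), 'tool_rot': array([ 1.18129532e-01,  9.92997640e-01, -1.00848899e-03, -2.87678142e-04]), 'ft_force': array([ 0.40084847, -0.69857638,  0.56408663]), 'moment': array([-0.01599794, -0.04629303, -0.0394162 ]), 'grip_force': 0.0, 'grip_width': 0.08724742213646564}
top coin_counter 0.77 [230. 195. 195. 111.] [0.594 0.152 0.103] 0.174
top coin_counter 0.63 [277. 193.  40.  21.] [0.598 0.058 0.11 ] 0.15
top slide_grip 0.82 [275. 192.  40.  20.] [0.599 0.058 0.11 ] 0.15
top keyhole 0.89 [231. 198. 201. 113.] [0.594 0.151 0.103] 0.174
top key 0.69 [407. 191.   6.  10.] [ 0.61  -0.285  0.079] 0.095
top key 0.66 [381. 146.  19.  24.] [ 0.742 -0.223  0.03
[... 1080 characters left out ...]
 0.078
scene key 0.66 [274. 230.  10.  24.] [ 0.518 -0.194  0.04 ] 0.076
scene key 0.55 [288. 290.   7.  26.] [ 0.709 -0.347  0.05 ] 0.078
scene key_block 0.81 [259. 264.  71.  42.] [ 0.573 -0.321  0.04 ] 0.065
scene hoop_key 0.51 [254. 252.  11.  19.] [ 0.556 -0.306  0.056] 0.09
scene tee_key 0.62 [360. 188. 126. 111.] [0.642 0.089 0.098] 0.169
scene tee_key 0.44 [238. 248.  10.  13.] [ 0.499 -0.321  0.058] 0.084
scene jar_lid 0.72 [168. 286.  31.  28.] [ 0.419 -0.492  0.01 ] 0.035
scene cup_weights 0.67 [328. 277.  23.  25.] [ 0.749 -0.232  0.035] 0.043
scene cup_weights 0.36 [346. 180.  24.  20.] [0.604 0.064 0.108] 0.143
scene loupe 0.74 [239. 309.  18.  23.] [ 0.633 -0.449  0.022] 0.033
```

Run:
```python
import cv2
t=cv2.imread('pics/top1.png');s=cv2.imread('pics/scene1.png')
a=cv2.resize(t[110:300,120:500],(760,380),interpolation=cv2.INTER_CUBIC)
cv2.imwrite('pics/a.png',a)
b=cv2.resize(s[120:320,150:450],(780,520),interpolation=cv2.INTER_CUBIC)
cv2.imwrite('pics/b.png',b)
```

```text
(no output)
```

View pics/a.png

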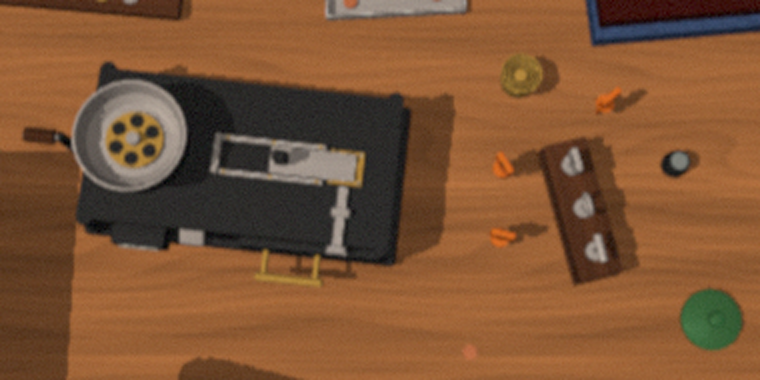

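View pics/b.png

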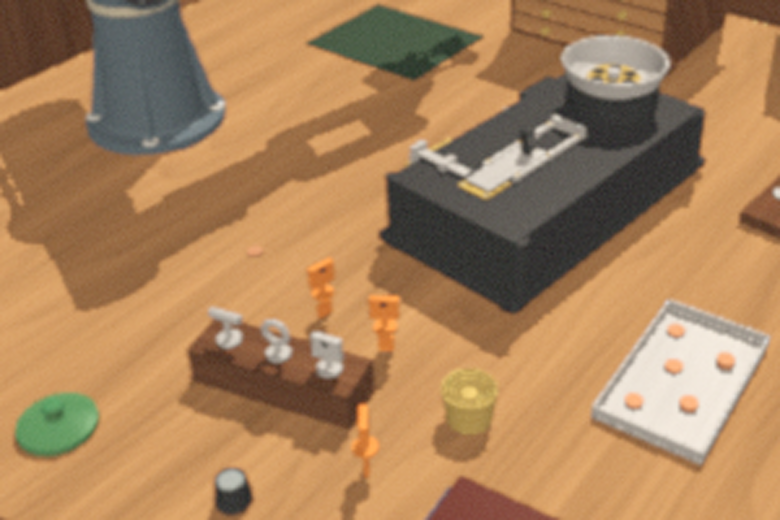

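The scene crop shows the block's keys: tee (scene px 238,248), hoop (254,252) and a solid rectangular bow (276,255; top px 407,191; +x slot). The three orange ones standing loose are decoys. I'll take the steel key in the +x slot and measure it from the wrist camera.

Run:
```python
from h import *
o=get_obs(); c=camera('wrist'); print(np.array(c['mount']).round(3),c['fov_y'],c['k1'])
c=camera('top')
g=atz(c,[(260,188)],.143)[0]; print('grip',g)
P=atz(c,[(292.5,192.5),(260,188)],.108); print(P); d=P[1]-P[0]; print('yaw y',np.degrees(np.arctan2(-d[0],d[1])))
r=cut_out('key_block','top')[0]; P=cloud(c,r['region']); P=P[(P[:,2]>.035)&(P[:,2]<.055)]
print(cv2.minAreaRect(P[:,:2].astype(np.float32)))
r=cut_out('key','top'); 
for q in r[:4]: print(q['extent'], atz(c,[q['extent'][:2]],.089))
```

```text
[[ 0.001  0.968  0.252  0.068]
 [ 1.    -0.    -0.002 -0.001]
 [-0.002  0.252 -0.968  0.02 ]
 [ 0.     0.     0.     1.   ]] 60.1032229850796 -0.007755544375453579
grip [0.6000838  0.09551007 0.143     ]
[[0.59629214 0.015436   0.108     ]
 [0.60746901 0.09914626 0.108     ]]
yaw y -7.605068549214131
((0.5543444156646729, -0.301897794008255), (0.19056172668933868, 0.061658382415771484), 14.439087867736816)
[355.8, 287.0, 5.3, 5.8] [[ 0.35708121 -0.1473016   0.089     ]]
[405.4, 189.9, 9.5, 12.1] [[ 0.60938669 -0.2805498   0.089     ]]
[371.7, 191.0, 15.0, 6.8] [[ 0.605739   -0.19152328  0.089     ]]
[369.5, 229.1, 11.3, 7.4] [[ 0.50499761 -0.18426044  0.089     ]]
```

Request:
{"name": "step_arm", "arguments": {
  "rows": [
    [0.0378,-0.0427,0,0,0,-7],
    [0.0378,-0.0427,0,0,0,-7],
    [0.0378,-0.0427,0,0,0,-7],
    [0.0378,-0.0427,0,0,0,-7],
    [0.0378,-0.0427,0,0,0,-7],
    [0.0378,-0.0427,0,0,0,-7],
    [0.0378,-0.0427,0,0,0,-7],
    [0.0378,-0.0427,0,0,0,-7],
    [0.0378,-0.0427,0,0,0,-7],
    [0.0378,-0.0427,0,0,0,-7],
    [0.0378,-0.0427,0,0,0,-7],
    [0.0378,-0.0427,0,0,0,-7]
  ]
}}

```text
time: 3.0
position: [0.6013, 0.0935, 0.4049]
tool_rot: [0.754, 0.657, 0.0, 0.0]
ft_force: [1.1, 0.7, -0.1]
grip_width: 0.0872
grip_force: 0.0
```

Request:
{"name": "step_arm", "arguments": {
  "rows": [
    [0,0,0,0,0,0],
    [0,0,0,0,0,0]
  ]
}}

```text
time: 3.25
position: [0.5998, 0.0951, 0.4044]
tool_rot: [0.752, 0.659, -0.0, -0.001]
ft_force: [0.6, 1.0, -0.2]
grip_width: 0.0868
grip_force: 0.0
```

Run:
```python
from h import *
import pickle
o=get_obs(); c=camera('wrist'); pickle.dump((o,c),open('w1.pkl','wb')); print(o['position'],o['q'],R.from_quat(o['tool_rot']).as_matrix().round(3))
cv2.imwrite('pics/w1.png',c['pixels'])
for l in ['slide_grip','keyhole']:
  for r in cut_out(l,'wrist')[:2]:
    P=cloud(c,r['region'],o); print(l,r['confidence'],r['extent'],P[:,2].max(),np.median(P,0)); 
    T=P[(P[:,2]>.138)&(P[:,2]<.15)]; print(len(T),T.mean(0) if len(T) else 0, T.min(0) if len(T) else 0, T.max(0) if len(T) else 0)
```

```text
[0.59981822 0.0950565  0.40437381] [-2.67329498e-02  5.04126077e-01  1.47870092e+00  4.91356992e-04
  1.16031186e+00  1.05374449e-01] [[ 0.132  0.991 -0.002]
 [ 0.991 -0.132  0.   ]
 [ 0.    -0.002 -1.   ]]
slide_grip 0.86 [329.0, 238.2, 46.7, 128.7] 0.14512625546822905 [0.6021878  0.07457546 0.10852475]
454 [0.60441945 0.0970007  0.1426726 ] [0.59672987 0.08704505 0.1381289 ] [0.61187443 0.10542644 0.14512626]
keyhole 0.84 [306.5, 168.7, 299.7, 337.3] 0.3261556332517535 [0.60083903 0.14316093 0.10052611]
1798 [0.6127897  0.19349012 0.14253612] [0.58222816 0.08704505 0.13800924] [0.64939623 0.23466923 0.14995643]
```

View pics/w1.png

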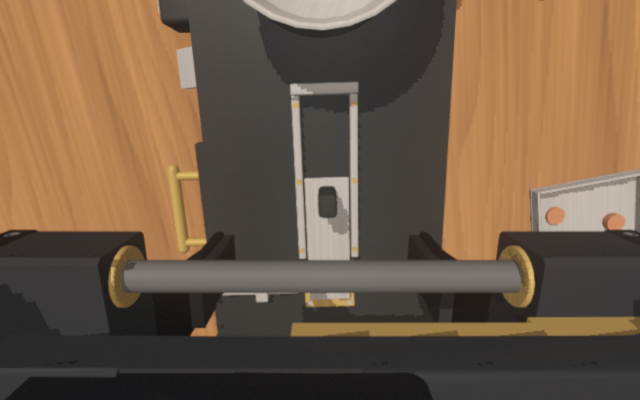

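Run:
```python
from h import *
import pickle
o,c=pickle.load(open('w1.pkl','rb'))
P=atz(c,[(302,250),(296,95),(355,250),(354,95),(306,304),(354,304),(291,89),(358,87)],.108,o)[:,:2]; print(P.round(4))
for a,b in((0,1),(2,3)):
  d=P[b]-P[a]; print(np.degrees(np.arctan2(-d[0],d[1])))
g=P[[0,1,2,3]].mean(0); print('mid',g)
```

```text
[[ 5.771e-01  5.140e-02]
 [ 5.909e-01  1.779e-01]
 [ 6.221e-01  4.550e-02]
 [ 6.350e-01  1.720e-01]
 [ 5.731e-01 -3.000e-04]
 [ 6.157e-01 -5.900e-03]
 [ 5.878e-01  1.827e-01]
 [ 6.387e-01  1.774e-01]]
-6.256025730802218
-5.8056830527488525
mid [0.60629737 0.11169771]
```

Request:
{"name": "step_arm", "arguments": {
  "rows": [
    [0.005,0.0015,-0.02,0,0,1.5],
    [0,0,-0.03,0,0,0],
    [0,0,-0.03,0,0,0],
    [0,0,-0.017,0,0,0],
    [0,0,-0.01,0,0,0],
    [0,0,0,0,0,0]
  ],
  "jaw": 0.06
}}

```text
time: 4.15
position: [0.6052, 0.0968, 0.2972]
tool_rot: [0.743, 0.669, -0.0, -0.0]
ft_force: [-0.3, -0.7, 0.3]
grip_width: 0.0601
grip_force: 0.0
```

Request:
{"name": "step_arm", "arguments": {
  "rows": [
    [0,0,0,0,0,0],
    [0,0,0,0,0,0],
    [0,0,0,0,0,0],
    [0,0,0,0,0,0]
  ],
  "jaw": 0.0,
  "squeeze": 20
}}

```text
time: 4.65
position: [0.6052, 0.0966, 0.2981]
tool_rot: [0.744, 0.669, 0.0, 0.0]
ft_force: [-0.2, -0.4, -0.4]
grip_width: 0.0279
grip_force: 0.0
```

Request:
{"name": "step_arm", "arguments": {
  "rows": [
    [0,0,0,0,0,0],
    [0,0,0,0,0,0],
    [0,0,0,0,0,0]
  ]
}}

```text
time: 5.03
position: [0.6046, 0.0967, 0.2977]
tool_rot: [0.743, 0.669, -0.001, -0.001]
ft_force: [-2.4, -0.1, 3.3]
grip_width: 0.0137
grip_force: 20.0
```

Request:
{"name": "step_arm", "arguments": {
  "rows": [
    [0.0006,0.006,0,0,0,0],
    [0.0006,0.006,0,0,0,0],
    [0.0007,0.006,0,0,0,0],
    [0.0006,0.006,0,0,0,0],
    [0.0007,0.006,0,0,0,0],
    [0.0006,0.006,0,0,0,0],
    [0.0006,0.006,0,0,0,0],
    [0.0007,0.006,0,0,0,0]
  ]
}}

```text
time: 6.02
position: [0.6096, 0.1445, 0.2977]
tool_rot: [0.743, 0.669, -0.002, -0.0]
ft_force: [-5.6, -18.2, 5.5]
grip_width: 0.0141
grip_force: 20.0
```

Request:
{"name": "step_arm", "arguments": {
  "rows": [
    [0.0003,0.003,0,0,0,0],
    [0.0003,0.003,0,0,0,0]
  ]
}}

```text
time: 6.28
position: [0.6101, 0.1467, 0.2976]
tool_rot: [0.742, 0.67, -0.006, 0.003]
ft_force: [-6.7, -22.4, 6.5]
grip_width: 0.014
grip_force: 20.0
```

Request:
{"name": "step_arm", "arguments": {
  "rows": [
    [0.0003,0.003,0,0,0,0],
    [0.0003,0.003,0,0,0,0]
  ]
}}

```text
time: 6.52
position: [0.6106, 0.151, 0.2972]
tool_rot: [0.742, 0.67, -0.008, 0.004]
ft_force: [-5.4, -25.2, 4.0]
grip_width: 0.0135
grip_force: 20.0
```

Request:
{"name": "step_arm", "arguments": {
  "rows": [
    [0,-0.003,0,0,0,0],
    [0,-0.002,0,0,0,0],
    [0,0,0,0,0,0],
    [0,0,0,0,0,0]
  ],
  "jaw": 0.06
}}

```text
time: 7.02
position: [0.6116, 0.1523, 0.2978]
tool_rot: [0.743, 0.669, 0.0, 0.0]
ft_force: [0.2, -0.4, 0.0]
grip_width: 0.0458
grip_force: 0.0
```

Request:
{"name": "step_arm", "arguments": {
  "rows": [
    [0,0,0.03,0,0,0],
    [0,0,0.05,0,0,0],
    [0,-0.04,0.04,0,0,0],
    [0,-0.04,0,0,0,0],
    [-0.005,-0.04,0,0,0,0],
    [-0.005,-0.03,0,0,0,0],
    [0,0,0,0,0,0],
    [0,0,0,0,0,0]
  ]
}}

```text
time: 8.02
position: [0.6016, 0.0023, 0.4178]
tool_rot: [0.743, 0.669, 0.0, -0.0]
ft_force: [-1.1, 0.9, 0.1]
grip_width: 0.0599
grip_force: 0.0
```

Run:
```python
from h import *
import pickle
o=get_obs(); c=camera('wrist'); pickle.dump((o,c),open('w2.pkl','wb')); print(o['position'],o['q'])
cv2.imwrite('pics/w2.png',cv2.resize(c['pixels'][0:320,160:480],(600,600),interpolation=cv2.INTER_CUBIC))
```

```text
[0.6015901  0.00234915 0.41780763] [-1.81836779e-01  4.81311783e-01  1.47909224e+00  8.75290319e-04
  1.18094762e+00 -7.64737443e-02]
```

View pics/w2.png

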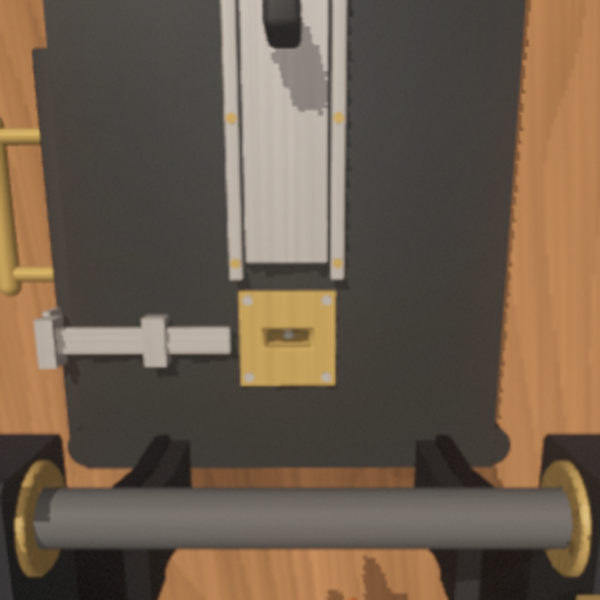

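```bash
cat > kh.py <<'E'
from h import *
import pickle
o,c=pickle.load(open('w2.pkl','rb'))
f=lambda L:np.array(L,float)*320/600+[160,0]
P=atz(c,f([(239,291),(335,291),(240,386),(336,386)]),.103,o)[:,:2]
H=atz(c,f([(263,326),(314,326),(263,347),(314,347)]),.103,o)[:,:2]
print('plate',P.round(4),P.mean(0),'sizes',np.linalg.norm(P[1]-P[0]),np.linalg.norm(P[0]-P[2]))
print('hole',H.mean(0),np.linalg.norm(H[1]-H[0]),np.linalg.norm(H[0]-H[2]))
dx=(P[1]-P[0]+P[3]-P[2]);dy=P[0]-P[2]+P[1]-P[3]; print('yaw',np.degrees([np.arctan2(dx[1],dx[0]),np.arctan2(-dy[0],dy[1])]))
ra=atz(c,f([(232,118),(236,264),(339,118),(338,264)]),.108,o)[:,:2]
for a,b in((1,0),(3,2)):
  d=ra[a]-ra[b]; print('rail yaw',np.degrees(np.arctan2(d[0],-d[1])))
print('depth z', pts(c,f([(250,300),(325,300),(250,370),(325,370),(290,200)]),o)[:,2])
print('plate end',atz(c,f([(287,263)]),.108,o))
E
cat > t.py <<'E'
from h import *
c=camera('top')
for r in cut_out('slide_grip','top')[:2]:
    P=cloud(c,r['region']); T=P[P[:,2]>.135]; print(r['confidence'],r['extent'],T.mean(0),len(T))
cv2.imwrite('pics/t2.png',cv2.resize(c['pixels'][160:220,220:310],(720,480),interpolation=cv2.INTER_CUBIC))
E
python3 kh.py; python3 t.py
```

```text
plate [[ 0.5767  0.038 ]
 [ 0.6201  0.0334]
 [ 0.5714 -0.0064]
 [ 0.6164 -0.0111]] [0.59614121 0.01349725] sizes 0.04363185913130256 0.04470379496556772
hole [0.59674298 0.0147719 ] 0.02349142447301349 0.009863301174292903
yaw [-6.03815629 -5.74388074]
rail yaw -5.855715107649691
rail yaw -5.640438362148782
depth z [0.10434928 0.10371354 0.10375129 0.10350948 0.10789848]
plate end [[0.59991106 0.04858477 0.108     ]]
0.18 [417.5, 233.6, 13.2, 15.5] [nan nan nan] 0t.py:4: RuntimeWarning: Mean of empty slice.
  P=cloud(c,r['region']); T=P[P[:,2]>.135]; print(r['confidence'],r['extent'],T.mean(0),len(T))
  ret = um.true_divide(
```

Run:
```python
from h import *
import pickle
o,c=pickle.load(open('w1.pkl','rb')); a=cv2.resize(c['pixels'][170:320,285:375],(330,550),interpolation=cv2.INTER_CUBIC)
o,c=pickle.load(open('w2.pkl','rb')); b=cv2.resize(c['pixels'][0:150,265:355],(330,550),interpolation=cv2.INTER_CUBIC)
cv2.imwrite('pics/ab.png',np.hstack([a,b]))
```

```text
(no output)
```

View pics/ab.png

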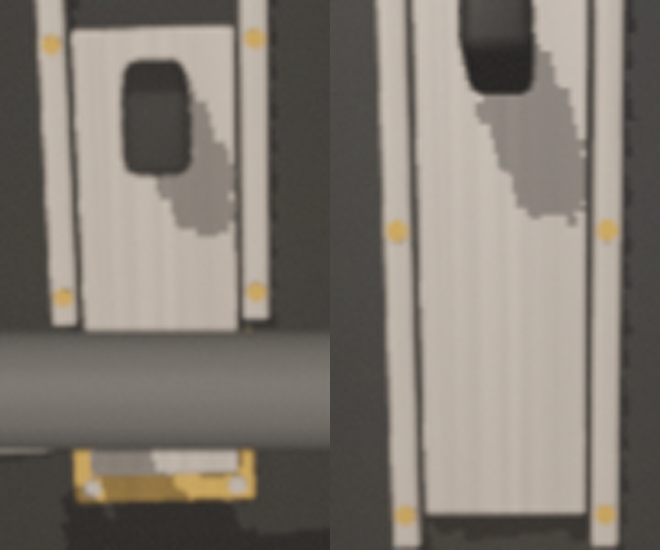

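Run:
```python
from h import *
import pickle
o,c=pickle.load(open('w1.pkl','rb')); A=atz(c,[(326.7,177.4),(329.5,298.5)],.108,o)
o,c=pickle.load(open('w2.pkl','rb')); B=atz(c,[(402.5-90,140.2)],.108,o)
print(A,B,np.linalg.norm(A[0]-A[1]),np.linalg.norm((B[0]-A[1])))
```

```text
[[0.60611784 0.11125656 0.108     ]
 [0.59466983 0.00241112 0.108     ]] [[0.59945    0.04868836 0.108     ]] 0.10944581057664451 0.04652346324912435
```

Request:
{"name": "step_arm", "arguments": {
  "rows": [
    [-0.005,0.0115,0,0,0,10],
    [0,0,0,0,0,10],
    [0,0,0,0,0,10],
    [0,0,0,0,0,10],
    [0,0,0,0,0,10],
    [0,0,0,0,0,10],
    [0,0,0,0,0,10],
    [0,0,0,0,0,10],
    [0,0,0,0,0,10],
    [0,0,0,0,0,0],
    [0,0,0,0,0,0]
  ]
}}

```text
time: 9.55
position: [0.5965, 0.0138, 0.4177]
tool_rot: [0.054, 0.999, 0.0, 0.0]
ft_force: [-0.6, -0.1, -0.2]
grip_width: 0.0603
grip_force: 0.0
```

Run:
```python
from h import *
import pickle
o=get_obs(); c=camera('wrist'); pickle.dump((o,c),open('w3.pkl','wb')); print(o['position'],o['q'])
m=cv2.inRange(cv2.cvtColor(c['pixels'],cv2.COLOR_BGR2HSV),(18,110,90),(32,255,255))
P=proj(c,np.array([[.5963,.0139,.103]]),o)[0]; print(P)
u,v=P.round().astype(int)
n,l,s,ce=cv2.connectedComponentsWithStats(m)
for i in range(1,n):
    if s[i,4]>300: 
        rc=cv2.minAreaRect(np.argwhere(l==i)[:,::-1].astype(np.float32)); print(s[i],ce[i],rc,atz(c,[rc[0]],.103,o), atz(c,cv2.boxPoints(rc),.103,o)[:,:2].round(4).tolist())
cv2.imwrite('pics/w3.png',cv2.resize(c['pixels'][v-50:v+50,u-60:u+60],(720,600),interpolation=cv2.INTER_CUBIC)); print(u-60,v-50)
```

```text
[0.59653283 0.01375092 0.41771981] [-1.64092650e-01  4.74711616e-01  1.49157773e+00  1.24478425e-04
  1.17526913e+00 -1.62745418e+00]
[321.59007001 192.73799531]
[ 338   15  100   44 1754] [387.32041049  27.01026226] ((387.5, 36.5), (43.0, 99.0), 90.0) [[0.47653844 0.0787989  0.103     ]] [[0.4571, 0.0416], [0.4652, 0.1179], [0.4965, 0.1172], [0.4882, 0.0386]]
[ 296  167   52   51 2378] [321.65727502 191.59924306] ((321.5, 192.0), (50.0, 51.0), 90.0) [[0.59563236 0.01389206 0.103     ]] [[0.5714, -0.0056], [0.5761, 0.038], [0.6208, 0.0341], [0.6159, -0.0112]]
[614 166  26  67 851] [625.92009401 200.64747356] ((626.5, 199.0), (66.0, 25.0), 90.0) [[0.6308512  0.28212154 0.103     ]] [[0.5997, 0.2678], [0.602, 0.2896], [0.6636, 0.2972], [0.6611, 0.2743]]
[167 246  27  62 871] [177.73593571 276.92881745] ((179.5292205810547, 276.47381591796875), (24.961509704589844, 61.57172393798828), 3.1798300743103027) [[ 0.66198076 -0.12676212  0.103     ]] [[0.6916, -0.147], [0.6301, -0.1299], [0.6338, -0.1076], [0.6956, -0.1234]]
[449 246  26  61 801] [464.65792759 276.36953808] ((462.43292236328125, 276.0054626464844), (60.69271469116211, 23.86762046813965), 85.36454010009766) [[0.68995225 0.13652385 0.103     ]] [[0.659, 0.1235], [0.6595, 0.1452], [0.7224, 0.1502], [0.722, 0.1274]]
[ 226  317  396   19 5474] [440.37084399 327.7725612 ] ((423.5, 326.0), (395.0, 18.0), 0.0) [[0.73951311 0.09854093 0.103     ]] [[0.7287, -0.0946], [0.709, -0.0911], [0.751, 0.2908], [0.7716, 0.2931]]
262 143
```

View pics/w3.png

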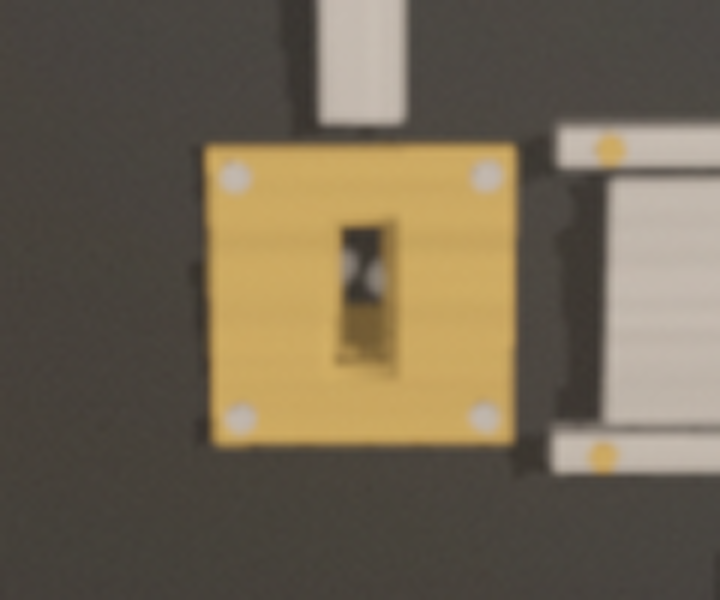

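Request:
{"name": "step_arm", "arguments": {
  "rows": [
    [0.0027,-0.05,0,0,0,3.4],
    [0.0027,-0.05,0,0,0,3.4],
    [0.0027,-0.05,0,0,0,3.4],
    [0.0027,-0.05,0,0,0,3.4],
    [0.0027,-0.05,0,0,0,3.4],
    [0.0027,-0.05,0,0,0,3.4],
    [0,0,-0.03,0,0,0],
    [0,0,0,0,0,0],
    [0,0,0,0,0,0]
  ]
}}

```text
time: 10.72
position: [0.6129, -0.2863, 0.3882]
tool_rot: [-0.125, 0.992, -0.0, 0.0]
ft_force: [-0.1, -0.6, -0.1]
grip_width: 0.0601
grip_force: 0.0
```

Run:
```python
from h import *
import pickle
o=get_obs(); c=camera('wrist'); pickle.dump((o,c),open('w4.pkl','wb')); print(o['position'],o['q'])
for r in cut_out('key','wrist')[:4]:
    P=cloud(c,r['region'],o); T=P[(P[:,2]>.082)&(P[:,2]<.096)]; print(r['confidence'],r['extent'],P[:,2].max(),len(T),T.mean(0), cv2.minAreaRect(T[:,:2].astype(np.float32)) if len(T)>5 else 0)
cv2.imwrite('pics/w4.png',cv2.resize(c['pixels'][90:290,190:450],(780,600),interpolation=cv2.INTER_CUBIC))
```

```text
[ 0.61294254 -0.28630325  0.38823955] [-6.01822062e-01  6.15435575e-01  1.30937462e+00  1.14598680e-04
  1.21658226e+00 -2.42298004e+00]
0.97 [455.0, 109.5, 53.3, 27.5] 0.07836268466116897 0 [nan nan nan] 0
0.95 [319.9, 192.8, 26.1, 43.7] 0.09126677834810926 394 [ 0.61172416 -0.28919217  0.08918147] ((0.6125062704086304, -0.28903430700302124), (0.03164824843406677, 0.009273558855056763), 14.445425033569336)
0.77 [414.0, 210.8, 29.2, 42.6] 0.07830761861581753 0 [nan nan nan] 0
0.46 [321.0, 41.2, 31.8, 50.1] 0.08693382246643822 571 [ 0.49632683 -0.31827017  0.08364294] ((0.49645715951919556, -0.3181103467941284), (0.036039672791957855, 0.009319402277469635), 14.073917388916016)<stdin>:5: RuntimeWarning: Mean of empty slice.
  ret = um.true_divide(
```

View pics/w4.png

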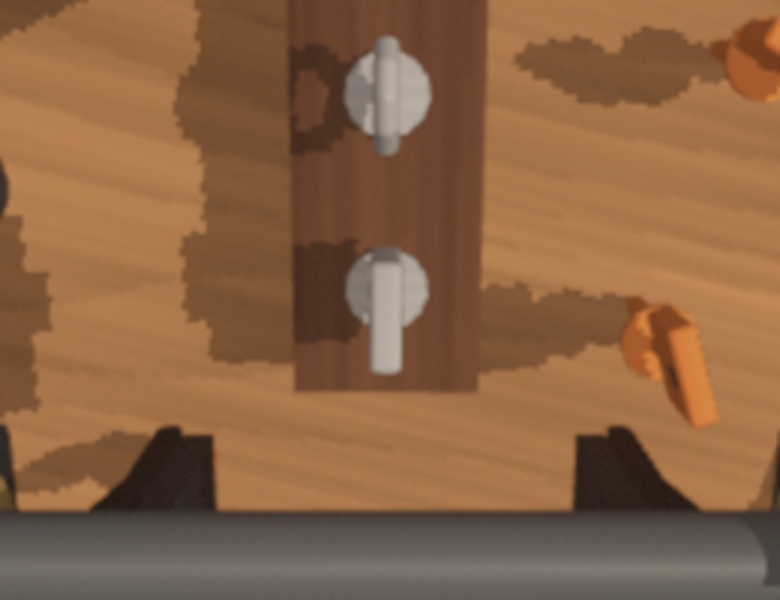

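Run:
```python
from h import *
import pickle
o,c=pickle.load(open('w4.pkl','rb'))
print(atz(c,[(319,195.7)],.089,o), R.from_quat(o['tool_rot']).as_matrix().round(4))
s=lambda L:np.array(L)/3+[190,90]-.33
B=atz(c,s([(372,262),(402,262),(372,373),(402,373)]),.089,o)[:,:2];print(B,B.mean(0))
o,c=pickle.load(open('w3.pkl','rb'))
s=lambda L:np.array(L)/6+[262,143]-.42
B=atz(c,s([(207,144),(516,144),(212,444),(515,443)]),.103,o)[:,:2];print(B.mean(0))
B=atz(c,s([(340,222),(397,222),(335,362),(395,372)]),.103,o)[:,:2];print(B.mean(0))
```

```text
[[ 0.61210245 -0.28867638  0.089     ]] [[-9.688e-01 -2.477e-01  2.000e-04]
 [-2.477e-01  9.688e-01 -0.000e+00]
 [-2.000e-04 -1.000e-04 -1.000e+00]]
[[ 0.59789896 -0.29680704]
 [ 0.59586321 -0.28885964]
 [ 0.62860565 -0.28911165]
 [ 0.6265133  -0.28094034]] [ 0.61222028 -0.28892967]
[0.59568122 0.01432892]
[0.59554198 0.01496167]
```

Request:
{"name": "step_arm", "arguments": {
  "rows": [
    [0,-0.0025,-0.03,0,0,0],
    [0,0,-0.04,0,0,0],
    [0,0,-0.04,0,0,0],
    [0,0,-0.025,0,0,0],
    [0,0,-0.014,0,0,0],
    [0,0,0,0,0,0]
  ],
  "jaw": 0.04
}}

```text
time: 11.58
position: [0.6129, -0.289, 0.2387]
tool_rot: [-0.125, 0.992, 0.0, -0.0]
ft_force: [-0.2, 0.1, -0.5]
grip_width: 0.0403
grip_force: 0.0
```

Request:
{"name": "step_arm", "arguments": {
  "rows": [
    [0,0,0,0,0,0],
    [0,0,0,0,0,0],
    [0,0,0,0,0,0],
    [0,0,0,0,0,0],
    [0,0,0,0,0,0]
  ],
  "jaw": 0.0,
  "squeeze": 45
}}

```text
time: 12.2
position: [0.6128, -0.2894, 0.2392]
tool_rot: [-0.125, 0.992, -0.0, 0.0]
ft_force: [-0.1, 0.2, 2.5]
grip_width: 0.0085
grip_force: 45.0
```

Request:
{"name": "step_arm", "arguments": {
  "rows": [
    [0,0,0.02,0,0,0],
    [0,0,0.04,0,0,0],
    [0,0,0.05,0,0,0],
    [0,0,0.03,0,0,0],
    [-0.0023,0.04,0,0,0,-2.5],
    [-0.0023,0.045,0,0,0,-2.5],
    [-0.0023,0.045,0,0,0,-2.5],
    [-0.0023,0.045,0,0,0,-2.5],
    [-0.0023,0.045,0,0,0,-2.5],
    [-0.0023,0.045,0,0,0,-2.5],
    [-0.0023,0.0385,0,0,0,-5.2],
    [0,0,0,0,0,0]
  ]
}}

```text
time: 13.7
position: [0.5959, 0.0169, 0.3799]
tool_rot: [0.049, 0.999, 0.0, 0.0]
ft_force: [0.7, -0.3, -0.7]
grip_width: 0.0083
grip_force: 45.0
```

Request:
{"name": "step_arm", "arguments": {
  "rows": [
    [0,0,0,0,0,0],
    [0,0,0,0,0,0]
  ]
}}

```text
time: 13.95
position: [0.5968, 0.013, 0.3791]
tool_rot: [0.052, 0.999, -0.0, 0.0]
ft_force: [0.1, -0.8, -1.5]
grip_width: 0.0087
grip_force: 45.0
```

Run:
```python
from h import *
import pickle
o=get_obs(); c=camera('wrist'); pickle.dump((o,c),open('w5.pkl','wb')); print(o['position'],o['q'],o['grip_width'],R.from_quat(o['tool_rot']).as_matrix().round(4))
p=c['pixels'][90:330,160:480]; 
s=camera('scene'); q=proj(s,[[.597,.015,.13]])[0].round().astype(int); print(q)
a=cv2.resize(p,(480,360)); b=cv2.resize(s['pixels'][q[1]-45:q[1]+45,q[0]-35:q[0]+35],(280,360),interpolation=cv2.INTER_CUBIC)
cv2.imwrite('pics/w5.png',np.hstack([a,b]))
```

```text
[0.59678109 0.013031   0.37912601] [-1.65142883e-01  5.19394153e-01  1.53201847e+00 -3.61463866e-04
  1.08944761e+00 -1.63230540e+00] 0.008723265598098539 [[-9.947e-01  1.033e-01  7.000e-04]
 [ 1.033e-01  9.947e-01 -4.000e-04]
 [-7.000e-04 -4.000e-04 -1.000e+00]]
[336 182]
```

View pics/w5.png

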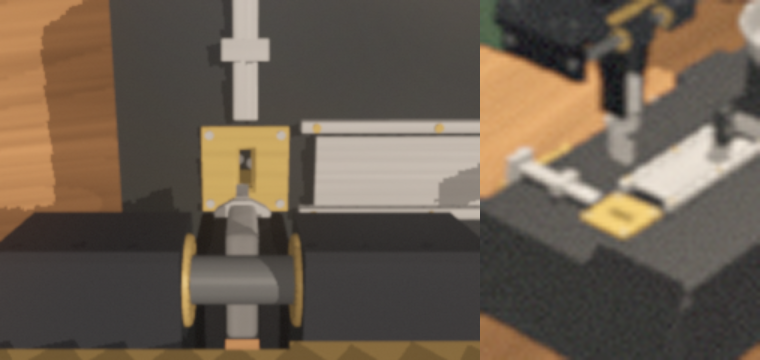

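Run:
```python
from h import *
import pickle
o,c=pickle.load(open('w5.pkl','rb'))
t=0
for i in range(3):
    o2=get_obs(); print(o2['position'].round(4)); camera('wrist')
cv2.imwrite('pics/w6.png',cv2.resize(c['pixels'][165:265,275:365],(540,600),interpolation=cv2.INTER_CUBIC))
g=np.array([o['position'][0],o['position'][1],0])
T=o['position']; Rm=R.from_quat(o['tool_rot']).as_matrix()
tip=T+Rm@[0,0,.164+.062]; col=T+Rm@[0,0,.164+.062-.034]
print('expected tip',proj(c,[tip],o),'collar',proj(c,[col],o),'hole',proj(c,[[.5963,.0145,.103]],o))
```

```text
[0.5967 0.013  0.3789]
[0.5967 0.0131 0.3788]
[0.5967 0.0132 0.3787]
expected tip [[321.86952211 225.04829608]] collar [[322.10893958 245.23109113]] hole [[323.59621565 203.37325363]]
```

View pics/w6.png

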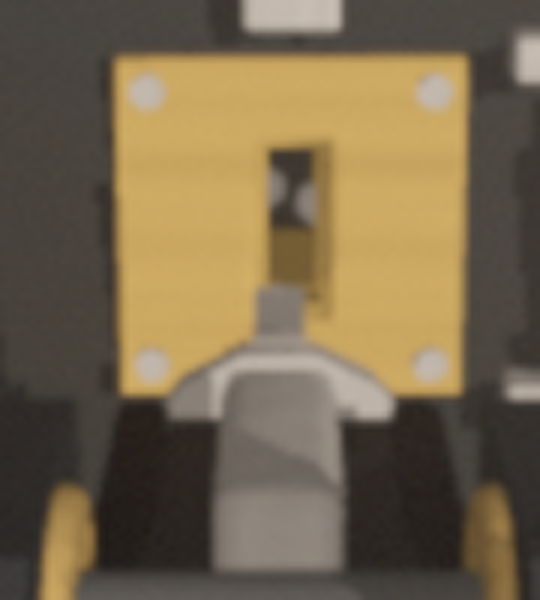

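Request:
{"name": "step_arm", "arguments": {
  "rows": [
    [-0.0004,0.0019,-0.015,0,0,0],
    [0,0,-0.02,0,0,0],
    [0,0,-0.009,0,0,0],
    [0,0,0,0,0,0]
  ]
}}

```text
time: 14.7
position: [0.5959, 0.0161, 0.3335]
tool_rot: [0.051, 0.999, 0.0, -0.001]
ft_force: [-0.3, 0.0, -1.1]
grip_width: 0.0088
grip_force: 45.0
```

Request:
{"name": "step_arm", "arguments": {
  "rows": [
    [0,0,-0.003,0,0,0],
    [0,0,-0.003,0,0,0],
    [0,0,-0.002,0,0,0],
    [0,0,0,0,0,0]
  ]
}}

```text
time: 15.2
position: [0.5961, 0.016, 0.3267]
tool_rot: [0.051, 0.999, -0.0, -0.0]
ft_force: [-0.1, -0.6, -0.8]
grip_width: 0.0087
grip_force: 45.0
```

Request:
{"name": "step_arm", "arguments": {
  "rows": [
    [0,0,-0.002,0,0,0],
    [0,0,-0.002,0,0,0],
    [0,0,0,0,0,0]
  ]
}}

```text
time: 15.58
position: [0.5961, 0.0161, 0.3225]
tool_rot: [0.051, 0.999, 0.0, -0.0]
ft_force: [0.8, -0.5, -0.9]
grip_width: 0.0087
grip_force: 45.0
```

Request:
{"name": "step_arm", "arguments": {
  "rows": [
    [0,0,-0.002,0,0,0],
    [0,0,-0.002,0,0,0],
    [0,0,0,0,0,0]
  ]
}}

```text
time: 15.95
position: [0.5963, 0.0157, 0.3186]
tool_rot: [0.051, 0.999, -0.0, 0.0]
ft_force: [0.1, -1.9, -1.3]
grip_width: 0.0091
grip_force: 45.0
```

Request:
{"name": "step_arm", "arguments": {
  "rows": [
    [0,-0.0007,-0.002,0,0,0],
    [0,0,-0.002,0,0,0],
    [0,0,0,0,0,0]
  ]
}}

```text
time: 16.32
position: [0.5963, 0.0147, 0.315]
tool_rot: [0.051, 0.999, -0.001, 0.0]
ft_force: [-0.5, -3.7, 1.0]
grip_width: 0.0085
grip_force: 45.0
```

Request:
{"name": "step_arm", "arguments": {
  "rows": [
    [0,0,-0.002,0,0,0],
    [0,0,-0.002,0,0,0],
    [0,0,0,0,0,0]
  ]
}}

```text
time: 16.7
position: [0.5963, 0.0147, 0.3103]
tool_rot: [0.051, 0.999, -0.001, 0.0]
ft_force: [1.4, -5.3, -0.8]
grip_width: 0.0085
grip_force: 45.0
```

Request:
{"name": "step_arm", "arguments": {
  "rows": [
    [0,-0.0008,-0.001,0,0,0],
    [0,0,-0.002,0,0,0],
    [0,0,0,0,0,0]
  ]
}}

```text
time: 17.08
position: [0.5963, 0.0144, 0.3077]
tool_rot: [0.051, 0.999, -0.0, 0.0]
ft_force: [0.5, -5.2, 2.7]
grip_width: 0.0087
grip_force: 45.0
```

Request:
{"name": "step_arm", "arguments": {
  "rows": [
    [0,0,-0.002,0,0,0],
    [0,0,-0.002,0,0,0],
    [0,0,0,0,0,0]
  ]
}}

```text
time: 17.45
position: [0.5963, 0.0151, 0.3039]
tool_rot: [0.051, 0.999, 0.001, 0.0]
ft_force: [-0.4, -1.3, 2.5]
grip_width: 0.0086
grip_force: 45.0
```

Request:
{"name": "step_arm", "arguments": {
  "rows": [
    [0,0,-0.002,0,0,0],
    [0,0,-0.002,0,0,0],
    [0,0,0,0,0,0]
  ]
}}

```text
time: 17.82
position: [0.596, 0.0149, 0.2989]
tool_rot: [0.051, 0.999, 0.001, -0.0]
ft_force: [0.5, -0.5, -1.6]
grip_width: 0.0085
grip_force: 45.0
```

Request:
{"name": "step_arm", "arguments": {
  "rows": [
    [0,0,-0.002,0,0,0],
    [0,0,-0.002,0,0,0],
    [0,0,0,0,0,0]
  ]
}}

```text
time: 18.2
position: [0.596, 0.015, 0.2972]
tool_rot: [0.051, 0.999, 0.0, -0.0]
ft_force: [-2.3, 1.3, 9.7]
grip_width: 0.0086
grip_force: 45.0
```

Request:
{"name": "step_arm", "arguments": {
  "rows": [
    [0,0,0,0,0,0],
    [0,0,0,0,0,-5],
    [0,0,0,0,0,-5],
    [0,0,0,0,0,-5],
    [0,0,0,0,0,-5],
    [0,0,0,0,0,-5],
    [0,0,0,0,0,0]
  ]
}}

```text
time: 19.08
position: [0.596, 0.0148, 0.2971]
tool_rot: [0.266, 0.964, 0.0, 0.0]
ft_force: [-2.5, 0.3, 10.4]
grip_width: 0.0089
grip_force: 45.0
```

```bash
python3 -c "
from h import *
o=get_obs();print(o['moment'],o['ft_force'],o['position'],R.from_quat(o['tool_rot']).as_matrix().round(3))"
```

```text
[0.12968761 0.33868314 0.02029243] [-2.52002863  0.30154088 10.42713432] [0.59604768 0.01481489 0.29714739] [[-0.858  0.513  0.   ]
 [ 0.513  0.858  0.   ]
 [-0.     0.    -1.   ]]
```

Request:
{"name": "step_arm", "arguments": {
  "rows": [
    [0,0,0,0,0,-6],
    [0,0,0,0,0,-6],
    [0,0,0,0,0,-6],
    [0,0,0,0,0,-6],
    [0,0,0,0,0,-6],
    [0,0,0,0,0,-6],
    [0,0,0,0,0,-6],
    [0,0,0,0,0,-6],
    [0,0,0,0,0,-6],
    [0,0,0,0,0,-6],
    [0,0,0,0,0,0]
  ]
}}

```text
time: 20.45
position: [0.5961, 0.0147, 0.2971]
tool_rot: [0.712, 0.702, 0.0, 0.0]
ft_force: [-1.8, -0.4, 9.3]
grip_width: 0.0086
grip_force: 45.0
```

```bash
python3 -c "
from h import *
o=get_obs();print(o['moment'],o['ft_force'],o['position'],R.from_quat(o['tool_rot']).as_matrix().round(3))"
```

```text
[-0.12755769  0.42739862  0.1012412 ] [-1.75780551 -0.359452    9.29647265] [0.59611063 0.01466438 0.29714725] [[ 0.015  1.     0.   ]
 [ 1.    -0.015 -0.   ]
 [-0.     0.    -1.   ]]
```

Request:
{"name": "step_arm", "arguments": {
  "rows": [
    [0,0,0,0,0,-3],
    [0,0,0,0,0,-2],
    [0,0,0,0,0,-2],
    [0,0,0,0,0,0],
    [0,0,0,0,0,0],
    [0,0,0,0,0,0],
    [0,0,0,0,0,0]
  ]
}}

```text
time: 21.32
position: [0.5964, 0.0146, 0.2972]
tool_rot: [0.753, 0.658, 0.0, 0.001]
ft_force: [-0.4, -0.1, 9.7]
grip_width: 0.0085
grip_force: 45.0
```

Run:
```python
from h import *
o=get_obs();print(o['moment'],o['ft_force'],o['position'],o['grip_force'],R.from_quat(o['tool_rot']).as_matrix().round(3))
c=camera('scene'); q=proj(c,[[.6,.08,.11]])[0].round().astype(int)
a=cv2.resize(c['pixels'][q[1]-50:q[1]+50,q[0]-65:q[0]+65],(780,600),interpolation=cv2.INTER_CUBIC); cv2.imwrite('pics/end.png',a)
```

```text
[-0.03142042  0.46448171  0.41392559] [-0.44722164 -0.06397196  9.66281368] [0.59642428 0.01459851 0.29719297] 45.0018978305161 [[ 0.135  0.991  0.001]
 [ 0.991 -0.135 -0.001]
 [-0.001  0.001 -1.   ]]
```

View pics/end.png

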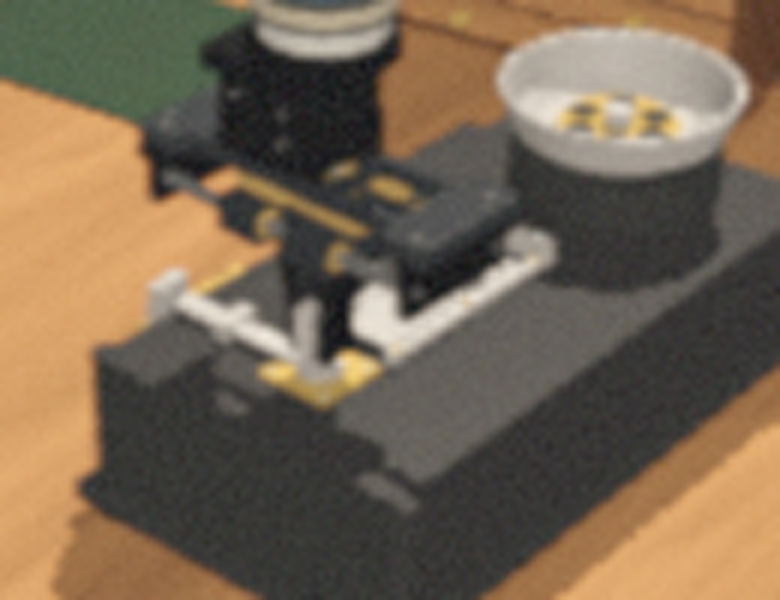

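The picture shows the key's collar down on the brass plate at crop (320,365), with the bow turned. The moment rose to 0.41 N m, well above the spring's 0.11, so the plug is at its stop.

```bash
python3 -c "
from rig import hand_in; print(hand_in())"
```

```text
the job is handed in; nothing more can be done
None
```

I handed the job in with the slide at its end stop, the rectangular-bow key seated on its collar and turned about 92° clockwise to its stop, and the gripper still holding it at 45 N. The hand-in returned no verdict. The slide's stop is judged from force (18–25 N against 3–4 N of friction), not from a direct reading.

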